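# Roll the round test bar onto the red line

## Task

The round steel test bar lies on the rubber mat between a red and a white line. With a fingertip, roll it over the mat under control, without flicking, pinching or lifting it, until it rests centred over the red line and lying along it, then take your hand away. Leave the specimen, the dish and the reference block where they are.

Things in the scene. Friction and masses are not known exactly. Their poses are not given: they have to be found in the camera images.
- mat: dark green rubber mat fixed on the table, 200 x 250 x 3 mm (its x, y, z); origin at the centre of its underside. The two lines run along its x axis, 75 mm either side of its middle in y. Near it nothing but the bar stands higher than 20 mm
- red_line_mid (a point): middle of the red line, a flat printed stripe 150 mm long (its x axis) and 8 mm wide (its y axis) on the mat's upper face; it may be the left or the right one of the two lines
- white_line_mid (a point): middle of the white line, like the red one, at the other side of the mat
- bar_center (a point): centre of the round steel test bar: 28 mm thick, 100 mm long (its x axis), 0.32 to 0.52 kg, blue ring near each end, yellow stripe facing up (its z) at the start. It lies on the mat nearly parallel to the lines and about midway: centre 17 mm, top 31 mm over the table. A finger pressing its top and moving sideways rolls it half as far as the finger goes; let go, it soon stops
- black_specimen: black mounted specimen, disc 30 mm across and 18 mm high, loose, beside one end of the mat; origin at the centre of its underside
- dish: clear dish, 61 mm across and 13 mm high, loose, beside the other end of the mat; origin at the centre of its underside
- ref_plate: grey steel reference block, 35 x 60 x 10 mm, loose, behind the mat; origin at the centre of its underside
Things that resemble listed ones, but are neither listed nor needed, are in the scene too. What is shaped like the part that bears bar_center but orange is not meant.

How it is judged:
On the way:
1. the bar has rolled half a turn on the mat (its starting upper side faces down) (angle between bar_center's own z axis and vertical above 2.6 rad and height (world z) of bar_center below 0.021 m), for 0.02 s.
At the end, for the whole second after the job is handed in: The bar lies still on the mat with its axis within 6 mm of the middle of the red line's width, parallel to the line within 8 degrees and its centre within 35 mm of the line's middle lengthwise; the specimen, the dish and the reference block are within 10 mm of where they stood (y of bar_center in the frame of red_line_mid between -0.006 and 0.006 m and x of bar_center in the frame of red_line_mid between -0.035 and 0.035 m and angle between the x axis of bar_center and the x axis of red_line_mid, either way round below 0.14 rad and height (world z) of bar_center between 0.014 and 0.02 m and linear speed of test_bar below 0.01 m/s and distance of each of black_specimen, dish, ref_plate from where it was at the start of the episode below 0.01 m); the robot touches nothing.
It fails at once if the bar is lifted off the mat (more than 8 mm) (height (world z) of bar_center above 0.025 m).
It fails at once if the bar is flicked (faster than 0.4 m/s) (linear speed of test_bar above 0.4 m/s).
It fails at once if the specimen, the dish or the reference block is moved by more than 15 mm (distance of any of black_specimen, dish, ref_plate from where it was at the start of the episode above 0.015 m).
It also fails if it takes over 51 s, if anything falls off the work surface, if the arm or the gripper's body presses on something with over 40 N, if the wrist force passes 120 N, or if a joint passes its speed limit or range.

## Robot

A 6-joint arm with a two-finger parallel gripper is mounted at the origin on a cart in front of the work surface, level with it; the furniture and walls round the work are solid. World frame = base frame: x ahead of the robot, y to its left, z up, the work surface at z = 0. Lengths are in m, angles in rad, forces in N, time in s.
With the tool pointing down it reaches from about 0.425 to 1.125 m from the base axis. Payload 14.9 kg.
Tool frame: the origin (TCP) lies midway between the tips of the shut fingers; the grasp point (between the pads) lies 19 mm behind it (bot.hold_point_z is the distance from the TCP to the grasp point, in m); z points along the fingers, y is the line along which they close (so a half turn about z gives the same grasp; the last joint's range is limited). The gripper opens to 91 mm and grips with 3 to 60 N. Pads are 32 mm wide; open, the fingers measure 118 mm over their backs; the gripper's body (76 mm by 178 mm) begins 60 mm behind the grasp point.
Start: joints at [-1.178, 0.379, 1.734, -0, 1.028, -0.033], TCP at [0.289, -0.638, 0.214] pointing down, gripper open.
Joint ranges: [-2.77, 2.77], [-0.74, 2.19], [0, 2.66], [-1.06, 4.2], [0.31, 2.87], [-3.08, 3.08]. Speed limits (rad/s): [1.89, 1.89, 2.39, 3.14, 3.14, 3.14].

## Interface

Orientations are given as a rotation vector (axis times angle).
In Python, from workcell import monitor, vision, order, bot gives the robot as it stands.
- The arm moves only by the tool arm_command, never from a script. Its argument "moves" is text: rows parted by semicolons, each of 5 numbers parted by spaces: the shift along the tool's x, y, z as a fraction of full scale, then the turn about the tool's z as a fraction of full scale, then the gripper's target within -1 to 1 (fully open at 1, half-way at 0, shut at -1). A call has 1 to 20 rows; each row shifts and turns the commanded pose from where the row before left it, along the tool's axes as they then stand; what a row does not reach is not made up. Full scale, the value 1, is 0.04 m for a shift and 0.12 rad for a turn. A row lasts 1/10 s, in which the tool goes at most 50 mm and 8.59 degrees, less where a joint would pass 70% of its speed; a pose out of reach is approached as far as the arm can. A call with a number of a shift or a turn outside -1 to 1 is refused whole. A call with a gripper value outside its range is refused whole. The fingers move at their own pace and stop on an object; "grip_force" is the grip in N (left out, the last holds). Time passes only in rows, so rows that do not move let the fingers close. It gives the time, the measured TCP pose, the force, the opening and the grip force at its end, in the units of the state.
- monitor.get_obs(): the state, without advancing time (a new reading comes with each control period).
- vision.camera(name): name is "scene" or "top" or "wrist"; returns the picture (420x560x3 uint8, red, green, blue); there is no depth.
- vision.camera_model(name): a dict with "K" (3x3 intrinsics, pixels), "origin" and "orientation" of the camera in the world. Camera axes: x right, y down, z forward; pixel columns grow to the right and rows downward; lengths in m; the calibration is good to about 2 mm. A picture is of the moment at which its call begins: read the wrist's pose just before it. camera_model takes no time and is no camera call; for the wrist camera it gives the pose at the moment of the call.
- order.close_job(): hands the job in; it is judged then, once.
The state is a dict: "clock": time; "qpos": joint angles; "joint_velocities": joint speeds; "effort": joint torques, N m; "eef_pos": TCP position; "eef_rot": TCP orientation; "wrist_force": force on the tool from outside, world axes, zero at the start; "wrist_torque": the same for the moment, N m; "finger_gap": opening from 0.0 (shut) to 1.0 (fully open); "grip_force": force on a finger pad.
Only numpy, scipy, OpenCV 4.12 (cv2) and the standard library are available. Lean on these libraries where they do the work, as an engineer would, in place of code of your own. Each camera call takes 0.05 s, during which the arm holds its last target. There are 200 camera calls.

## Working session

There is one attempt and no reset: what is moved stays moved. The work goes in short steps, Python scripts to look and compute and a tool call to move; the robot and the scene stay as the last step left them, time stands still between calls to the robot, and variables do not carry over. Pictures are saved under pics/ and viewed, at most 10 in all, crops included, and the job is handed in when it is done.

Besides the shell and the picture viewer there is one more tool, called after "Request:" by a JSON object that holds its "api" and its "payload". arm_command: Moves the arm, as the interface text tells. Its arguments: {"type":"object","properties":{"moves":{"type":"string"},"grip_force":{"type":"number"}},"required":["moves"]}

```bash
mkdir -p pics
cat > h.py <<'E'
import numpy as np,cv2
from scipy.spatial.transform import Rotation as R
from workcell import monitor,vision,order,bot
def model(n):
    m=vision.camera_model(n);o=np.array(m["orientation"],float)
    Rm=o if o.shape==(3,3) else R.from_rotvec(o).as_matrix()
    return np.array(m["K"]),np.array(m["origin"]),Rm
def ray(n,uv,z):
    K,t,Rm=model(n);d=Rm@np.linalg.solve(K,[uv[0],uv[1],1]);return t+d*(z-t[2])/d[2]
def proj(n,p):
    K,t,Rm=model(n);q=K@(Rm.T@(np.array(p)-t));return q[:2]/q[2]
E
python3 - <<'E'
from h import *
s=monitor.get_obs();print({k:np.round(s[k],3) for k in s})
print(vision.camera_model("top"))
for n in("top","scene"):
    cv2.imwrite(f"pics/{n}0.png",cv2.cvtColor(vision.camera(n),cv2.COLOR_RGB2BGR))
print(R.from_rotvec(s["eef_rot"]).as_matrix().round(3))
E
```

```text
{'clock': np.float64(0.0), 'qpos': array([-1.178,  0.379,  1.735, -0.   ,  1.028, -0.033]), 'joint_velocities': array([ 0.001, -0.   , -0.001, -0.002, -0.001,  0.   ]), 'effort': array([ 4.0000e-03, -7.6372e+01, -4.3436e+01,  6.5000e-02,  4.3000e-02,
       -0.0000e+00]), 'eef_pos': array([ 0.289, -0.637,  0.213]), 'eef_rot': array([-3.07 , -0.664,  0.   ]), 'wrist_force': array([-0.549, -0.707, -0.442]), 'wrist_torque': array([-0.018,  0.009,  0.001]), 'grip_force': np.float64(0.0), 'finger_gap': np.float64(0.999)}
{'K': array([[542.54142718,   0.        , 277.83248961],
       [  0.        , 542.54142718, 208.72489599],
       [  0.        ,   0.        ,   1.        ]]), 'origin': array([0.38826159, 0.00566569, 1.08655455]), 'orientation': array([-2.03185399,  2.19911365, -0.22543923])}
[[ 0.911  0.413 -0.   ]
 [ 0.413 -0.911  0.001]
 [ 0.    -0.001 -1.   ]]
```

View pics/top0.png

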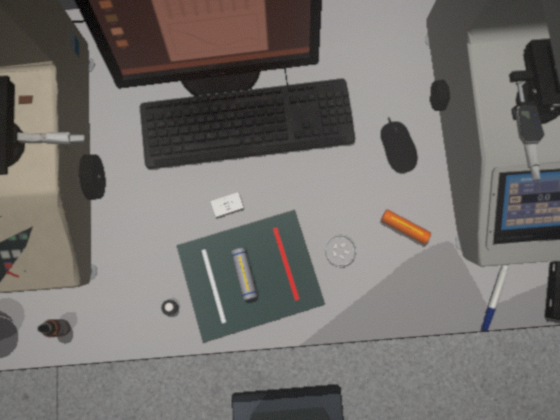

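View pics/scene0.png

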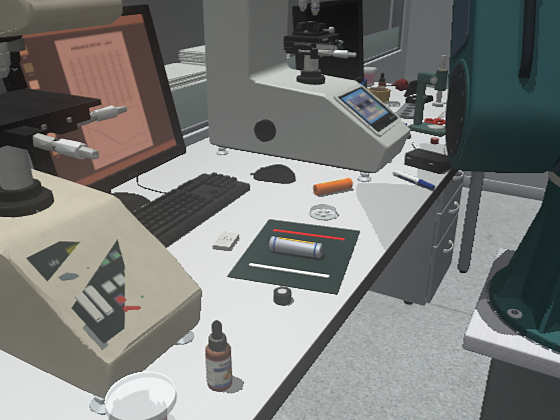

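Top view: red line from about (276,229) to (297,299), white line from (204,250) to (223,322), bar from (238,250) to (251,298). The dish is to the right of the mat and the specimen to the left. I'll enlarge for exact pixels.

Run:
```python
from h import *
a=cv2.imread("pics/top0.png")[200:350,160:360]
cv2.imwrite("pics/crop0.png",cv2.resize(a,None,fx=4,fy=4,interpolation=cv2.INTER_CUBIC))
b=cv2.imread("pics/top0.png").astype(int)
red=((b[...,2]>130)&(b[...,1]<70)&(b[...,0]<70)).astype(np.uint8);red[:200]=0;red[:,:260]=0;red[:,320:]=0
p=np.argwhere(red)[:,::-1];print(cv2.minAreaRect(p.astype(np.float32)),p.mean(0))
```

```text
((285.8513488769531, 263.89190673828125), (73.66851806640625, 4.043680667877197), 72.89727020263672) [286.46718147 266.24710425]
```

View pics/crop0.png

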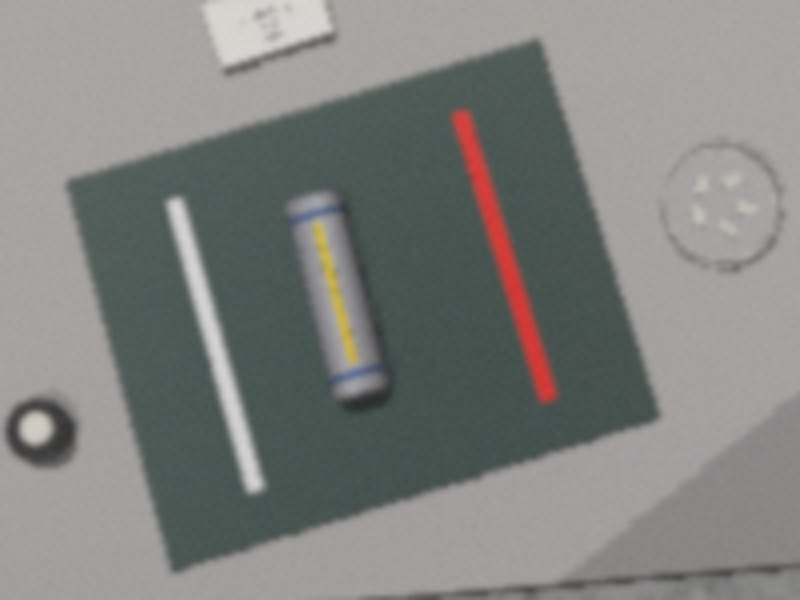

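Run:
```python
from h import *
def c(u,v,z): return ray("top",(160+u/4-.375,200+v/4-.375),z)
P=dict(r1=c(461,112,.003),r2=c(549,402,.003),w1=c(175,198,.003),w2=c(256,492,.003),b1=c(317.5,222,.031),b2=c(353,362,.031),
 e1=c(314,194,.021),e2=c(363,397,.021))
for k in P: print(k,P[k].round(4))
def an(a,b): d=P[a]-P[b];return np.degrees(np.arctan2(d[1],d[0])),np.linalg.norm(d)
rm=(P['r1']+P['r2'])/2;wm=(P['w1']+P['w2'])/2
print(an('r1','r2'),an('w1','w2'),an('b1','b2'),an('e1','e2'),rm,wm,np.linalg.norm(rm-wm))
u=P['r1']-P['r2']+P['w1']-P['w2'];u/=np.linalg.norm(u);n=np.array([-u[1],u[0],0])
bc=(P['b1']+P['b2'])/2;print(bc,(bc-rm)@u,(bc-rm)@n,(wm-rm)@n,np.degrees(np.arctan2(u[1],u[0])))
```

```text
r1 [ 0.574  -0.0026  0.003 ]
r2 [ 0.4261 -0.0346  0.003 ]
w1 [0.5417 0.144  0.003 ]
w2 [0.3942 0.1119 0.003 ]
b1 [0.5205 0.0717 0.031 ]
b2 [0.4516 0.059  0.031 ]
e1 [0.5357 0.0731 0.021 ]
e2 [0.435  0.0558 0.021 ]
(np.float64(12.193008724591152), np.float64(0.15127914229740375)) (np.float64(12.270035316515912), np.float64(0.15093653734031853)) (np.float64(10.436449422024264), np.float64(0.07005962947608163)) (np.float64(9.768355015966252), np.float64(0.10217514762429186)) [ 0.50007364 -0.01859505  0.003     ] [0.46794399 0.12793071 0.003     ] 0.1500070372876743
[0.48601009 0.06530977 0.031     ] 0.004031920638889078 0.08497967513342002 0.15000661224370546 12.231478360184507
```

Request:
{"api": "arm_command", "payload": {"moves": "0 0 0 -1 -1;0 0 0 -1 -1;0 0 0 -1 -1;0 0 0 -1 -1;0 0 0 -1 -1;0 0 0 -1 -1;0 0 0 -1 -1;0 0 0 -1 -1;0 0 0 -1 -1;0 0 0 -1 -1;0 0 0 -1 -1;0 0 0 0 -1;0 0 0 0 -1"}}

```text
clock: 1.4
eef_pos: [0.289, -0.6374, 0.2137]
eef_rot: [-2.023, -2.403, -0.0]
wrist_force: [0.4, 0.3, 0.3]
finger_gap: 0.001
grip_force: 0.0
```

```bash
cat > g.py <<'E'
from h import *
def go(t):
    s=monitor.get_obs();M=R.from_rotvec(s["eef_rot"]).as_matrix()
    d=M.T@(np.array(t)-s["eef_pos"])
    print("t",s["clock"],"pos",s["eef_pos"].round(4),"head",np.degrees(np.arctan2(M[1,0],M[0,0])).round(2),"zax",M[:,2].round(3),"F",s["wrist_force"].round(1),"gap",s["finger_gap"])
    print("units",(d/0.04).round(3))
E
python3 - <<'E'
from g import *
bc=np.array([.486,.065,0]);a=np.radians(100.3);n=np.array([np.cos(a),np.sin(a),0])
go(bc+n*.012+[0,0,.06])
E
```

```text
t 1.4 pos [ 0.289  -0.6374  0.2137] head 99.82 zax [-0.  0. -1.] F [0.4 0.3 0.3] gap 0.0006655020242871674
units [16.76   7.845  3.848]
```

Request:
{"api": "arm_command", "payload": {"moves": "0.88 0.41 0.15 0 -1;0.88 0.41 0.15 0 -1;0.88 0.41 0.15 0 -1;0.88 0.41 0.15 0 -1;0.88 0.41 0.15 0 -1;0.88 0.41 0.15 0 -1;0.88 0.41 0.15 0 -1;0.88 0.41 0.15 0 -1;0.88 0.41 0.15 0 -1;0.88 0.41 0.15 0 -1;0.88 0.41 0.15 0 -1;0.88 0.41 0.15 0 -1;0.88 0.41 0.15 0 -1;0.88 0.41 0.15 0 -1;0.88 0.41 0.15 0 -1;0.88 0.41 0.15 0 -1;0.88 0.41 0.15 0 -1;0.88 0.41 0.15 0 -1;0.88 0.41 0.15 0 -1;0 0 0.1 0 -1"}}

```text
clock: 3.4
eef_pos: [0.4806, 0.0785, 0.0958]
eef_rot: [2.019, 2.407, 0.001]
wrist_force: [-0.1, -0.0, -0.4]
finger_gap: 0.007
grip_force: 0.0
```

Request:
{"api": "arm_command", "payload": {"moves": "0 0 0.2 0 -1;0 0 0 0 -1;0 0 0 0 -1"}}

```text
clock: 3.7
eef_pos: [0.4792, 0.0744, 0.0878]
eef_rot: [-2.021, -2.405, 0.001]
wrist_force: [0.5, -0.2, 0.6]
finger_gap: 0.003
grip_force: 0.0
```

Run:
```python
from g import *
bc=np.array([.486,.065,0]);a=np.radians(99.8);n=np.array([np.cos(a),np.sin(a),0])
go(bc+n*.012+[0,0,.035])
cv2.imwrite("pics/w1.png",cv2.cvtColor(vision.camera("wrist"),cv2.COLOR_RGB2BGR))
print(proj("wrist",bc+[0,0,.031]),proj("wrist",monitor.get_obs()["eef_pos"]))
```

```text
t 3.7 pos [0.4792 0.0744 0.0878] head 99.91 zax [-0.001 -0.    -1.   ] F [ 0.5 -0.2  0.6] gap 0.002947042592696667
units [0.039 0.13  1.319]
[289.54232449 233.60218827] [283.51570191 251.54749539]
```

View pics/w1.png

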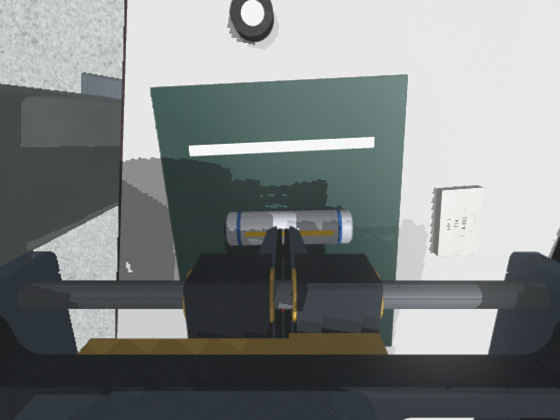

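Wrist view: the bar (226–353, row ~234) lies under the fingertip, and the estimate matches (predicted 289.5, 233.6). I'll descend gently.

Request:
{"api": "arm_command", "payload": {"moves": "0.02 0.13 0.6 0 -1;0 0 0.6 0 -1;0 0 0.1 0 -1;0 0 0 0 -1;0 0 0 0 -1"}}

```text
clock: 4.25
eef_pos: [0.485, 0.0768, 0.0368]
eef_rot: [2.019, 2.406, 0.001]
wrist_force: [-0.7, -0.3, 0.1]
finger_gap: 0.004
grip_force: 0.0
```

Request:
{"api": "arm_command", "payload": {"moves": "0 0 0.05 0 -1;0 0 0.04 0 -1;0 0 0 0 -1;0 0 0 0 -1"}}

```text
clock: 4.65
eef_pos: [0.4846, 0.0771, 0.0325]
eef_rot: [2.019, 2.407, 0.0]
wrist_force: [-0.3, 1.0, -0.3]
finger_gap: 0.005
grip_force: 0.0
```

Request:
{"api": "arm_command", "payload": {"moves": "0 0 0.03 0 -1;0 0 0 0 -1;0 0 0 0 -1"}}

```text
clock: 4.95
eef_pos: [0.4846, 0.077, 0.0312]
eef_rot: [2.019, 2.407, 0.0]
wrist_force: [0.4, -0.5, 1.1]
finger_gap: 0.007
grip_force: 0.7
```

Request:
{"api": "arm_command", "payload": {"moves": "0 0 0.02 0 -1;0 0 0 0 -1;0 0 0 0 -1"}}

```text
clock: 5.25
eef_pos: [0.4848, 0.077, 0.0309]
eef_rot: [2.019, 2.407, 0.0]
wrist_force: [-4.0, -0.7, 17.1]
finger_gap: 0.003
grip_force: 8.0
```

Request:
{"api": "arm_command", "payload": {"moves": "-0.05 0 0 0 -1;-0.1 0 0 0 -1;-0.1 0 0 0 -1;-0.1 0 0 0 -1;-0.1 0 0 0 -1;-0.1 0 0 0 -1"}}

```text
clock: 5.85
eef_pos: [0.4889, 0.0553, 0.0309]
eef_rot: [2.018, 2.407, 0.001]
wrist_force: [-2.0, 0.2, 13.2]
finger_gap: 0.003
grip_force: 6.6
```

Request:
{"api": "arm_command", "payload": {"moves": "-0.1 0 0 0 -1;-0.1 0 0 0 -1;-0.1 0 0 0 -1;-0.1 0 0 0 -1;-0.1 0 0 0 -1;-0.1 0 0 0 -1;-0.05 0 0 0 -1;0 0 0 0 -1;0 0 0 0 -1;0 0 0 0 -1"}}

```text
clock: 6.85
eef_pos: [0.4939, 0.0297, 0.031]
eef_rot: [2.018, 2.406, 0.002]
wrist_force: [0.6, -0.2, 11.5]
finger_gap: 0.007
grip_force: 5.3
```

Run:
```python
from g import *
go([.49,.041,.03])
cv2.imwrite("pics/w2.png",cv2.cvtColor(vision.camera("wrist"),cv2.COLOR_RGB2BGR))
```

```text
t 6.85 pos [0.4939 0.0297 0.031 ] head 100.02 zax [ 0.002  0.    -1.   ] F [ 0.6 -0.2 11.5] gap 0.006521009212058964
units [ 0.294 -0.047  0.024]
```

View pics/w2.png

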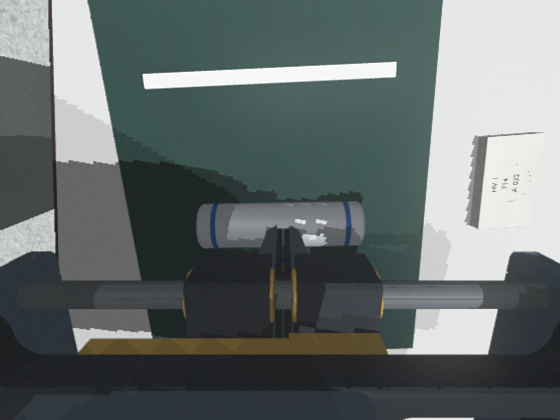

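The bar rolled with the finger (edges 197–364, centre ~280, row 225) and is still square to it. Next stroke.

Request:
{"api": "arm_command", "payload": {"moves": "0 0 -0.1 0 -1;0 0 -0.2 0 -1;0.3 0 0 0 -1;0.3 0 0 0 -1;0 0 0.1 0 -1;0 0 0.08 0 -1;0 0 0.06 0 -1;0 0 0.04 0 -1;0 0 0.02 0 -1;0 0 0 0 -1;0 0 0 0 -1"}}

```text
clock: 8.0
eef_pos: [0.4886, 0.0531, 0.0308]
eef_rot: [-2.019, -2.406, 0.001]
wrist_force: [-6.5, -1.1, 20.6]
finger_gap: 0.005
grip_force: 10.4
```

Request:
{"api": "arm_command", "payload": {"moves": "-0.05 0 0 0 -1;-0.1 0 0 0 -1;-0.1 0 0 0 -1;-0.1 0 0 0 -1;-0.1 0 0 0 -1;-0.1 0 0 0 -1;-0.1 0 0 0 -1;-0.1 0 0 0 -1;-0.1 0 0 0 -1;-0.1 0 0 0 -1;-0.1 0 0 0 -1;-0.1 0 0 0 -1;-0.05 0 0 0 -1;0 0 0 0 -1;0 0 0 0 -1"}}

```text
clock: 9.5
eef_pos: [0.4978, 0.0057, 0.0309]
eef_rot: [2.019, 2.406, 0.001]
wrist_force: [-1.5, 0.0, 15.3]
finger_gap: 0.004
grip_force: 7.4
```

Request:
{"api": "arm_command", "payload": {"moves": "0 0 -0.1 0 -1;0 0 -0.2 0 -1;0.3 0 0 0 -1;0.3 0 0 0 -1;0 0 0 0 -1;0 0 0 0 -1"}}

```text
clock: 10.1
eef_pos: [0.4926, 0.0303, 0.0422]
eef_rot: [-2.017, -2.408, 0.0]
wrist_force: [0.4, 0.3, -1.1]
finger_gap: 0.005
grip_force: 0.0
```

Run:
```python
from g import *
go([.494,.017,.031])
W=vision.camera("wrist");T=vision.camera("top")
a=cv2.resize(T[200:350,160:360],(560,420),interpolation=cv2.INTER_CUBIC)
cv2.imwrite("pics/w3.png",cv2.cvtColor(W,cv2.COLOR_RGB2BGR))
for z in (.017,.031): print(proj("wrist",[.494,.017,z]))
```

```text
t 10.1 pos [0.4926 0.0303 0.0422] head 100.1 zax [-0. -0. -1.] F [ 0.4  0.3 -1.1] gap 0.005127582979331237
units [-0.333 -0.024  0.279]
[281.92444057 253.50017187]
[281.86854913 262.63458335]
```

View pics/w3.png

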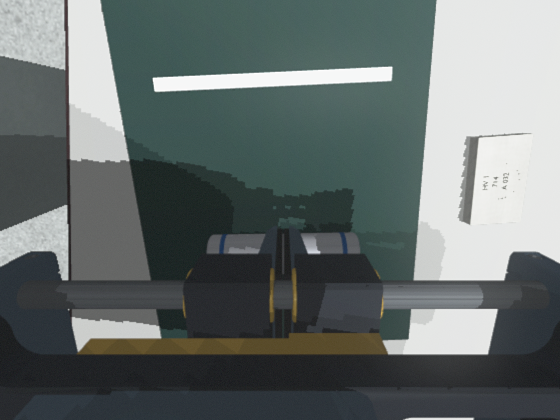

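Bar is seen at columns 207–359 with its far edge at row 234 (predicted ~232), so it is tracking as expected. Third stroke, then retreat to measure.

Request:
{"api": "arm_command", "payload": {"moves": "0 0 0.1 0 -1;0 0 0.08 0 -1;0 0 0.06 0 -1;0 0 0.04 0 -1;0 0 0.02 0 -1;0 0 0 0 -1;0 0 0 0 -1"}}

```text
clock: 10.9
eef_pos: [0.4928, 0.0296, 0.0308]
eef_rot: [-2.019, -2.407, 0.001]
wrist_force: [-6.5, -1.6, 19.0]
finger_gap: 0.008
grip_force: 9.4
```

Request:
{"api": "arm_command", "payload": {"moves": "-0.05 0 0 0 -1;-0.1 0 0 0 -1;-0.1 0 0 0 -1;-0.1 0 0 0 -1;-0.1 0 0 0 -1;-0.1 0 0 0 -1;-0.1 0 0 0 -1;-0.1 0 0 0 -1;-0.1 0 0 0 -1;-0.1 0 0 0 -1;-0.1 0 0 0 -1;-0.1 0 0 0 -1;-0.05 0 0 0 -1;0 0 0 0 -1;0 0 0 0 -1"}}

```text
clock: 12.4
eef_pos: [0.5019, -0.0177, 0.0309]
eef_rot: [2.018, 2.406, 0.001]
wrist_force: [-1.3, -0.7, 13.0]
finger_gap: 0.009
grip_force: 6.5
```

Request:
{"api": "arm_command", "payload": {"moves": "0 0 -0.1 0 -1;0 0 -0.5 0 -1;0 0 -1 0 -1;0 0 -1 0 -1;-0.8 0 0 0 -1;-0.8 0 0 0 -1;-0.8 0 0 0 -1;-0.8 0 0 0 -1;-0.8 0 0 0 -1;0 0 0 0 -1;0 0 0 0 -1"}}

```text
clock: 13.5
eef_pos: [0.5287, -0.1753, 0.1341]
eef_rot: [-2.02, -2.405, 0.0]
wrist_force: [0.1, -0.4, 0.9]
finger_gap: 0.006
grip_force: 0.0
```

Run:
```python
from g import *
go([.498,-.006,.031])
T=vision.camera("top");W=vision.camera("wrist")
a=cv2.resize(T[200:350,160:360],(560,420),interpolation=cv2.INTER_CUBIC)
cv2.imwrite("pics/m3.png",cv2.cvtColor(W,cv2.COLOR_RGB2BGR))
cv2.imwrite("pics/t3.png",cv2.cvtColor(a,cv2.COLOR_RGB2BGR))
for p in([.5,-.0186,.003],[.498,-.006,.031],[.574,-.0026,.003],[.4261,-.0346,.003]):print(proj("wrist",p))
```

```text
t 13.5 pos [ 0.5287 -0.1753  0.1341] head 99.95 zax [-0.  0. -1.] F [ 0.1 -0.4  0.9] gap 0.005872518345386906
units [ 4.301 -0.024  2.579]
[282.01504893  20.56567141]
[282.19622309  -9.13438988]
[369.50806118  16.7768855 ]
[195.1835077   24.35322012]
```

View pics/m3.png

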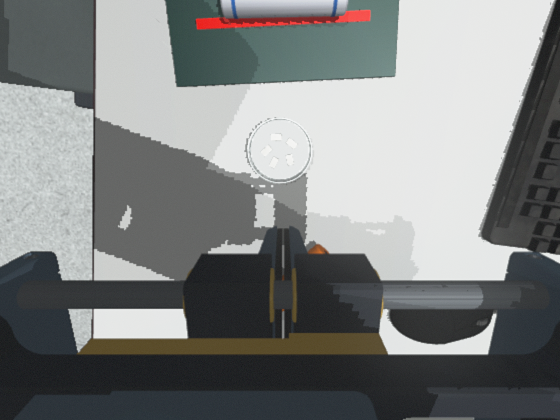

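Wrist view: the bar (cols 220–348) sits beside the red line, which is at row ~20 as predicted. The top view will give the remaining distance.

View pics/t3.png

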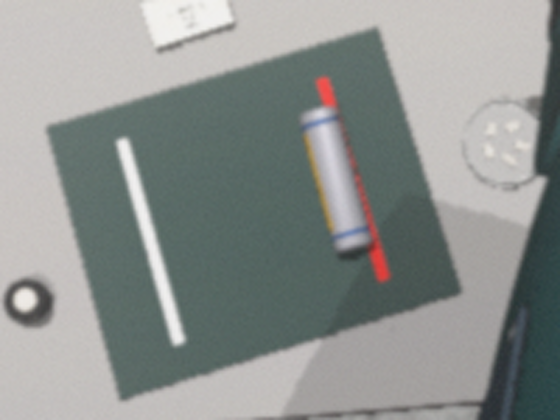

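Bar rings are centred at about (320,122) and (351,232) in the 2.8x crop; the yellow stripe is on the left side, and the red line is just right of the axis.

Run:
```python
from g import *
c=lambda u,v,z: ray("top",(160+(u+.5)/2.8-.5,200+(v+.5)/2.8-.5),z)
a,b=c(320,122,.019),c(351,232,.019);r1,r2=c(323,78,.003),c(384,281,.003)
rm=np.array([.5,-.0186,.003]);t=np.radians(12.23);u=np.array([np.cos(t),np.sin(t),0]);n=np.array([-u[1],u[0],0])
m=(a+b)/2;d=a-b;print(m,np.degrees(np.arctan2(d[1],d[0])),(m-rm)@u,(m-rm)@n,"redcheck",((r1+r2)/2-rm)@n,((r1+r2)/2-rm)@u)
k=(85-72);print("expected",k)
h=np.radians(100);nn=np.array([np.cos(h),np.sin(h),0])
go(m*[1,1,0]+nn*.006+[0,0,.043])
```

```text
[ 0.50064161 -0.0060397   0.019     ] 11.17130233847822 0.0032877805749952933 0.012139333149016949 redcheck -0.00016799060897282006 0.00021208482132436396
expected 13
t 13.6 pos [ 0.5287 -0.1744  0.1341] head 100.04 zax [-0.001  0.    -1.   ] F [ 0.5 -0.5 -0.3] gap 0.005536194690091288
units [4.415 0.045 2.28 ]
```

Request:
{"api": "arm_command", "payload": {"moves": "0.8 0 0 0 -1;0.8 0 0 0 -1;0.8 0 0 0 -1;0.8 0 0 0 -1;0.8 0 0 0 -1;0.42 0 0 0 -1;0 0 0.9 0 -1;0 0 0.9 0 -1;0 0 0.5 0 -1;0 0 0 0 -1;0 0 0.1 0 -1;0 0 0.08 0 -1;0 0 0.06 0 -1;0 0 0.04 0 -1;0 0 0.02 0 -1;0 0 0 0 -1;0 0 0 0 -1"}}

```text
clock: 15.3
eef_pos: [0.4987, -0.0011, 0.031]
eef_rot: [2.019, 2.407, 0.001]
wrist_force: [-2.1, 0.6, 9.8]
finger_gap: 0.003
grip_force: 4.9
```

Request:
{"api": "arm_command", "payload": {"moves": "-0.05 0 0 0 -1;-0.1 0 0 0 -1;-0.1 0 0 0 -1;-0.1 0 0 0 -1;-0.1 0 0 0 -1;-0.1 0 0 0 -1;-0.07 0 0 0 -1;0 0 0 0 -1;0 0 0 0 -1;0 0 0 0 -1;0 0 0 0 -1"}}

```text
clock: 16.4
eef_pos: [0.5034, -0.0255, 0.0311]
eef_rot: [2.018, 2.406, 0.001]
wrist_force: [-0.5, 0.2, 7.9]
finger_gap: 0.004
grip_force: 3.5
```

Request:
{"api": "arm_command", "payload": {"moves": "0 0 -0.1 0 -1;0 0 -0.5 0 -1;0 0 -1 0 -1;0 0 -1 0 -1;-0.8 0 0 0 -1;-0.8 0 0 0 -1;-0.8 0 0 0 -1;-0.8 0 0 0 -1;-0.8 0 0 0 -1;-0.8 0 0 0 -1;0 0 0 0 -1;0 0 0 0 -1"}}

```text
clock: 17.6
eef_pos: [0.5358, -0.2148, 0.1344]
eef_rot: [-2.02, -2.406, -0.0]
wrist_force: [-0.5, 0.6, 0.6]
finger_gap: 0.005
grip_force: 0.0
```

Run:
```python
from g import *
go([.5,-.0186,.031])
a=cv2.resize(vision.camera("top")[210:310,240:340],(600,600),interpolation=cv2.INTER_CUBIC)
cv2.imwrite("pics/t4.png",cv2.cvtColor(a,cv2.COLOR_RGB2BGR))
```

```text
t 17.6 pos [ 0.5358 -0.2148  0.1344] head 99.95 zax [-0.  0. -1.] F [-0.5  0.6  0.6] gap 0.005423759829055398
units [ 4.985 -0.032  2.586]
```

View pics/t4.png

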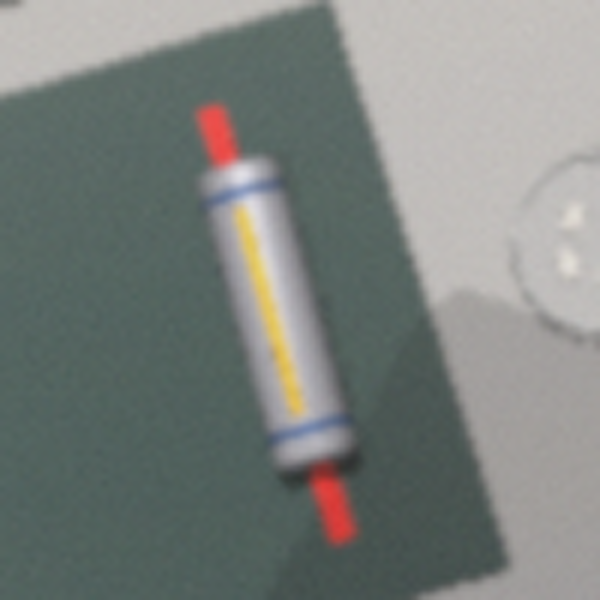

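Bar rings are centred at (244,193) and (311,430), and red stubs stick out at both ends at (215,105) and (342,545).

Run:
```python
from g import *
c=lambda u,v,z: ray("top",(240+(u+.5)/6-.5,210+(v+.5)/6-.5),z)
a,b=c(244,193,.019),c(311,430,.019)
rm=np.array([.5,-.0186,.003]);t=np.radians(12.23);u=np.array([np.cos(t),np.sin(t),0]);n=np.array([-u[1],u[0],0])
m=(a+b)/2;d=a-b;print(m,np.degrees(np.arctan2(d[1],d[0])),np.linalg.norm(d),(m-rm)@u,(m-rm)@n)
for p in((212,105),(342,545)): print((c(*p,.003)-rm)@n)
```

```text
[ 0.50239696 -0.01869454  0.019     ] 11.084204899079392 0.08088315153110258 0.002322538720092446 -0.0006001549169853019
-0.00045994724335820386
0.0007558059166311634
```

Within 1 mm and about 1.1° of the line, and the hand is clear. Handing in.

```bash
python3 -c "
from workcell import order;print(order.close_job())"
```

```text
the job is handed in; nothing more can be done
None
```

The bar rests on the red line, about 0.6 mm off its middle and about 1° off parallel by the top camera; the hand is clear and the job was handed in at about 18 s, with no verdict returned.

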